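Clamp the backup battery into the radio bench's power bay

ROBOT

A 6-joint arm with a two-finger parallel gripper is mounted at the origin on the work surface. World frame = base frame: x ahead of the robot, y to its left, z up, the work surface at z = 0. Lengths are in mm, angles in rad, forces in N, time in s.
With the tool pointing down it reaches from about 400 to 925 mm from the base axis. Payload 12.5 kg.
Tool frame: the origin (TCP) lies midway between the tips of the shut fingers; the grasp point (between the pads) lies 19 mm behind it; z points along the fingers, y is the line along which they close (so a half turn about z gives the same grasp; the last joint's range is limited). The gripper opens to 95 mm and grips with 3 to 60 N. Pads are 20 mm wide; open, the fingers measure 119 mm over their backs; the gripper's body (75 mm by 180 mm) begins 59 mm behind the grasp point.
Start: joints at [-1.419, 0.491, 1.559, -0, 1.092, -0.106], TCP at [159.369, -604.358, 214.661] pointing down, gripper open.
Joint ranges: [-3.1, 3.1], [-0.84, 2.19], [0.05, 2.79], [-1.13, 4.28], [0.06, 2.93], [-2.69, 2.69]. Speed limits (rad/s): [2.22, 2.22, 2.79, 3.14, 3.14, 3.14].

INTERFACE

Orientations are given as [roll, pitch, yaw] about the fixed x, y, z axes, in that order (R = Rz(yaw) Ry(pitch) Rx(roll)).
In Python, from cell import readout, eyes, env gives the robot as it stands.
- The arm moves only by the tool move_arm, never from a script. Its argument "plan" is a list of rows, each a list of 3 entries, a list of its own where there are three numbers: the turn, a rotation vector about the tool's x, y, z in degrees, then the shift along the tool's x, y, z in m, then the gripper command: -1 is shut, 1 is fully open, values between are in proportion. In form: [[[ax, ay, az], [x, y, z], jaw], ...]. A call has 1 to 5 rows; each row is the pose to reach, as a shift and turn from the pose commanded when the call began, along the tool's axes at that moment; what a row does not reach only later rows make up. A row lasts 1/8 s, in which the tool goes at most 62.5 mm and 10.7 degrees, less where a joint would pass 70% of its speed; a pose out of reach is approached as far as the arm can. A call with a gripper value outside its range is refused whole. The fingers move at their own pace and stop on an object; the grip force is fixed at half the most. Time passes only in rows, so rows that repeat a pose let the fingers close. It gives the time, the measured TCP pose, the force, the opening and the grip force at its end, in the units of the state.
- readout.state(): the state, without advancing time (a new reading comes with each control period).
- eyes.read_camera(name): name is "scene" or "top" or "wrist"; returns a dict with "img" (400x640x3 uint8, red, green, blue), "K" (3x3 intrinsics, pixels), "dist" ([k1, k2, p1, p2, k3] as OpenCV has them; the pictures are not rectified), "extrinsics" (4x4, takes a point from camera to world coordinates). Camera axes: x right, y up, looking along -z (the intrinsics and any distortion apply to the point x, -y, -z); pixel columns grow to the right and rows downward; lengths in mm; the calibration is good to about 2 mm. A picture is of the moment at which its call begins. There is no depth.
- env.job_done(): hands the job in; it is judged then, once.
Trained networks look in a picture, given as the dict that the camera call returned (one of the last four; its "shot" number tells which), for a name from the list of things; names that differ only in an ending like _2 or _b are one class to them, and where a whole thing is asked for, a point or a joint stands for the part that bears it (a point fixed in the world has none). Each returns a list of dicts, best first, with "score" (0 to 1); they miss things now and then, are a little off and sometimes report something else, mostly with a low value. They report only what shows in the picture. A call takes as long as a camera call. They do not tell look-alikes from the thing itself.
- eyes.cut_out(picture, name): "mask" (400x640 bool, what is visible of it) and "uv" ([column, row] in pixels, amid what is visible of it).
The state is a dict: "t": time; "joints": joint angles; "qvel": joint speeds; "tau": joint torques, N m; "eef_pos": TCP position; "tcp_rot": TCP orientation; "ft_force": force on the tool from outside, world axes, zero at the start; "moment": the same for the moment, N m; "opening": opening from 0.0 (shut) to 1.0 (fully open); "grip_force": force on a finger pad.
Only numpy, scipy, OpenCV 4.12 (cv2) and the standard library are available. Lean on these libraries where they do the work, as an engineer would, in place of code of your own. Each camera call takes 0.05 s, during which the arm holds its last target. There are 200 camera calls.

TASK

Slide the tray with the blue battery pack fully home into the slotted bay. Then, using the steel extension bar and never touching the lever itself with the gripper or arm, swing the red-handled clamp lever clockwise past its dead point until it is fully closed across the front of the tray. Finally take the bar off, lay it back down on the black rubber mat and leave everything else on the bench where it is.

Things in the scene. Friction and masses are not known exactly. Their poses are not given: they have to be found in the camera images.
- bay: Grey battery bay, fixed. Origin on the bench surface; +x points into the bay (the tray's way in). Base plate top at z=12 mm, x -160 to 80, y -75 to 75; x -160 to -60 is an open apron. Slotted aluminium rails, top z=40, x -60 to 70, outward of y=+/-53, guide the tray's floor plate. Back stop 70 high, face at x=70. A home tray has its origin at x=5, its front level with the rails' ends (x=-60).
- tray: Loose steel tray, 0.25 kg, started in the bay's slots, standing out 55 to 95 mm. Origin: centre of its underside, 12 above the bench; x points into the bay. Floor plate 130 (x) by 120 (y) by 4. Orange front wall: outer face at x=-65, 5 thick, 100 wide, 40 high (top 52 above the bench). Other walls 24 high. Pushing the middle of the orange wall takes under 10 N.
- pack: Blue and white battery pack lying loose in the tray, 112 x 84 x 45, about 0.45 kg; origin centre of its underside. Its top is 61 above the bench.
- lever (a joint): Clamp lever angle (rad): 0 open (where it starts), grows clockwise from above, 1.45 closed (stop). Over-centre spring strut: resists more and more, up to 1.1 N m near 0.7, and springs back open if let go before the dead point at 1.2; beyond it snaps to 1.45 and stays. At angle q the red handle points from the hub along (-cos(1.45-q), -sin(1.45-q)) in the bay's x, y: along -x when closed.
- lever_hub (a point): On the lever's upright axis (fixed in the bay at x=-68.5, y=-105 mm), at the handle's mid height, 72 above the bench. Dark hub post 22 across, top at 78. A steel dog 16 wide, 75 long, z 22 to 36, a quarter turn clockwise from the handle, lies across the front of the home tray when closed.
- handle_tip (a point): Outer end of the lever's red handle at mid height, 72 mm above the bench, 75 from the lever's axis. The handle is a straight level bar 12 wide, 14 high (z 65 to 79), free from 11 to 75 from the axis, with clear space beneath it down to the base (z=12).
- bar: Loose steel extension bar with black grip, 220 mm long (x -110 to 110), 0.32 kg, on the mat; origin centre of its underside, near its balance point; z up. x -110 to 55: solid, 20 wide, 26 high. x 55 to 110 (tip): inverted channel, open below and at the end, 26 wide outside, 16 inside, 20 deep below a 6 mm roof; lowered over the red handle it straddles it with 2 mm each side.
- mat: Black rubber mat fixed on the bench, 280 (x) by 130 (y) by 4 thick; origin centre of its underside. The bar starts on it and must end on it.
- spare_pack: Spare blue battery pack on the bench, 112 x 84 x 45; leave alone.
- mouse: Grey computer mouse, 105 x 60 x 34; leave alone.
- mug: White mug, 80 across, 90 high; leave alone.
- jar: Clear jar with red cap, 56 across, 70 high; leave alone.
- screwdriver: Yellow screwdriver, lying; leave alone.
Not all that is in view belongs to the job. Several things look just like the bar: the one meant starts farthest to the robot's right. What is shaped like the pack but pink is not meant.

How it is judged (in metres and radians):
On the way, in this order (a step that is already met when the one before it is completed fails the run):
1. the loaded tray is fully home in the bay while the lever is still open (x of tray in the frame of bay between 0.0015 and 0.009 m and angle between the x axis of tray and the x axis of bay, either way round below 0.06 rad and value of joint lever below 0.6 rad), for 0.2 s.
2. the bar is pushing the lever round (contact force between bar and lever above 0.5 N and value of joint lever between 0.6 and 1.35 rad), for 0.04 s.
3. the lever is past its dead point and fully closed (value of joint lever above 1.39 rad), for 0.2 s.
At the end, for the whole second after the job is handed in: Tray home within 3.5 mm of the back stop with the pack still lying in it (within 12 mm, not tipped), lever closed (above 1.39 rad), bar lying at rest on the mat, its middle over the mat and its origin less than 30 mm above the bench (x of tray in the frame of bay between 0.0015 and 0.009 m and angle between the x axis of tray and the x axis of bay, either way round below 0.06 rad and horizontal distance between pack and tray below 0.012 m and angle between pack's own z axis and vertical below 0.12 rad and value of joint lever above 1.39 rad and height (world z) of bar below 0.03 m and x of bar in the frame of mat between -0.14 and 0.14 m and y of bar in the frame of mat between -0.065 and 0.065 m and linear speed of bar below 0.02 m/s); the robot touches nothing.
It fails at once if the gripper or arm touches the clamp lever (contact force between any of the fingers, the arm and lever above 1 N).
It fails at once if a bystander is moved by more than 3 cm (distance of any of spare_pack, mouse, mug, jar, screwdriver from where it was at the start of the episode above 0.03 m).
It also fails if it takes over 72 s, if anything falls off the work surface, if the arm or the gripper's body presses on something with over 40 N, if the wrist force passes 120 N, or if a joint passes its speed limit or range.

## Working session

There is one attempt and no reset: what is moved stays moved. The work goes in short steps, Python scripts to look and compute and a tool call to move; the robot and the scene stay as the last step left them, time stands still between calls to the robot, and variables do not carry over. Pictures are saved under pics/ and viewed, at most 14 in all, crops included, and the job is handed in when it is done.

Besides the shell and the picture viewer there is one more tool, called after "Call:" by a JSON object that holds its "method" and its "body", one argument or row to a line. move_arm: Moves the arm, as the interface text tells. Its arguments: {"type":"object","properties":{"plan":{"type":"array","items":{"type":"array"}}},"required":["plan"]}

```bash
ls; mkdir -p pics; cat > h.py <<'E'
import numpy as np, cv2
from cell import readout, eyes, env
def ray(p,uv):
    uv=np.array(uv,float).reshape(-1,1,2)
    n=cv2.undistortPoints(uv,np.array(p["K"],float),np.array(p["dist"],float)).reshape(-1,2)
    E=np.array(p["extrinsics"]); d=np.c_[n[:,0],-n[:,1],-np.ones(len(n))]@E[:3,:3].T
    return E[:3,3],d
def onz(p,uv,z):
    o,d=ray(p,uv); return o+d*((z-o[2])/d[:,2])[:,None]
def proj(p,X):
    E=np.array(p["extrinsics"]); c=(np.array(X,float).reshape(-1,3)-E[:3,3])@E[:3,:3]
    c=c*[1,-1,-1]
    return cv2.projectPoints(c,np.zeros(3),np.zeros(3),np.array(p["K"],float),np.array(p["dist"],float))[0].reshape(-1,2)
def save(p,n): cv2.imwrite("pics/"+n+".png",p["img"][...,::-1])
E
python3 - <<'E'
from h import *
s=readout.state(); print({k:np.round(v,3) for k,v in s.items()})
ps=[eyes.read_camera(n) for n in("top","scene")]
cv2.imwrite("pics/a.png",ps[0]["img"][...,::-1]);cv2.imwrite("pics/b.png",ps[1]["img"][...,::-1])
for p in ps:
  print(np.round(p["extrinsics"],2).tolist())
  for n in["bay","tray","pack","lever","bar","mat","spare_pack","mouse","mug","jar","screwdriver"]:
    print(n,[(np.round(d["uv"]).tolist(),round(d["score"],2),int(d["mask"].sum())) for d in eyes.cut_out(p,n)])
E
```

```text
pics
{'t': np.float64(0.0), 'joints': array([-1.419,  0.492,  1.559, -0.   ,  1.092, -0.106]), 'qvel': array([-0.001, -0.   , -0.001,  0.   ,  0.001, -0.001]), 'tau': array([-4.0000e-03, -6.1265e+01, -2.5819e+01,  6.9000e-02,  4.8000e-02,
       -0.0000e+00]), 'eef_pos': array([ 159.336, -604.079,  214.057]), 'tcp_rot': array([-3.14 , -0.   ,  0.258]), 'ft_force': array([0.3  , 0.225, 0.092]), 'moment': array([-0.043,  0.028, -0.004]), 'grip_force': np.float64(0.0), 'opening': np.float64(0.999)}
[[0.01, 1.0, -0.07, 404.15], [-1.0, 0.01, 0.01, -12.72], [0.01, 0.07, 1.0, 1713.98], [0.0, 0.0, 0.0, 1.0]]
bay [([456.0, 236.0], 0.42, 180)]
tray [([456.0, 235.0], 0.68, 217), ([294.0, 183.0], 0.66, 446), ([403.0, 215.0], 0.51, 2264)]
pack [([269.0, 240.0], 0.87, 756), ([286.0, 182.0], 0.61, 778), ([363.0, 159.0], 0.6, 788)]
lever [([296.0, 189.0], 0.56, 322)]
bar [([401.0, 202.0], 0.96, 432), ([340.0, 238.0], 0.9, 389)]
mat [([407.0, 215.0], 0.81, 2343)]
spare_pack [([174.0, 207.0], 0.66, 827)]
mouse [([220.0, 240.0], 0.77, 453)]
mug [([191.0, 171.0], 0.87, 568), ([302.0, 157.0], 0.31, 2803)]
jar [([452.0, 182.0], 0.51, 236)]
screwdriver [([452.0, 234.0], 0.47, 241)]
[[0.53, -0.75, 0.41, 1091.28], [0.85, 0.46, -0.25, -373.52], [-0.01, 0.48, 0.88, 1214.6], [0.0, 0.0, 0.0, 1.0]]
bay []
tray [([195.0, 287.0], 0.62, 333), ([343.0, 207.0], 0.57, 185)]
pack [([352.0, 195.0], 0.98, 794), ([337.0, 152.0], 0.91, 673), ([302.0, 255.0], 0.63, 907)]
lever [([325.0, 207.0], 0.49, 243)]
bar [([278.0, 190.0], 0.68, 350), ([238.0, 240.0], 0.67, 328), ([196.0, 288.0], 0.42, 321)]
mat [([230.0, 234.0], 0.66, 2480), ([349.0, 223.0], 0.27, 2313), ([344.0, 209.0], 0.16, 180)]
spare_pack [([422.0, 133.0], 0.71, 649)]
mouse [([372.0, 132.0], 0.69, 322)]
mug [([427.0, 164.0], 0.61, 605), ([422.0, 135.0], 0.61, 647)]
jar [([194.0, 288.0], 0.66, 314)]
screwdriver [([177.0, 239.0], 0.51, 271)]
```

```bash
python3 - <<'E'
import cv2
a=cv2.imread("pics/a.png")[110:290,140:500]; cv2.imwrite("pics/a2.png",cv2.resize(a,(800,400),interpolation=cv2.INTER_CUBIC))
b=cv2.imread("pics/b.png")[100:320,150:470]; cv2.imwrite("pics/b2.png",cv2.resize(b,(800,550),interpolation=cv2.INTER_CUBIC))
E
```

```text
(no output)
```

View pics/a2.png

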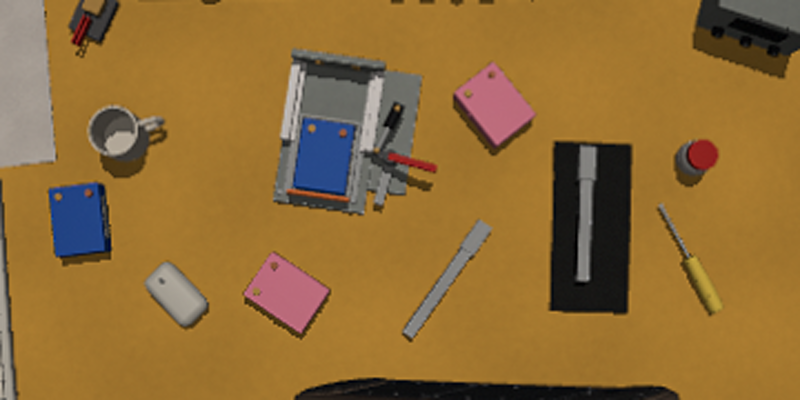

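View pics/b2.png

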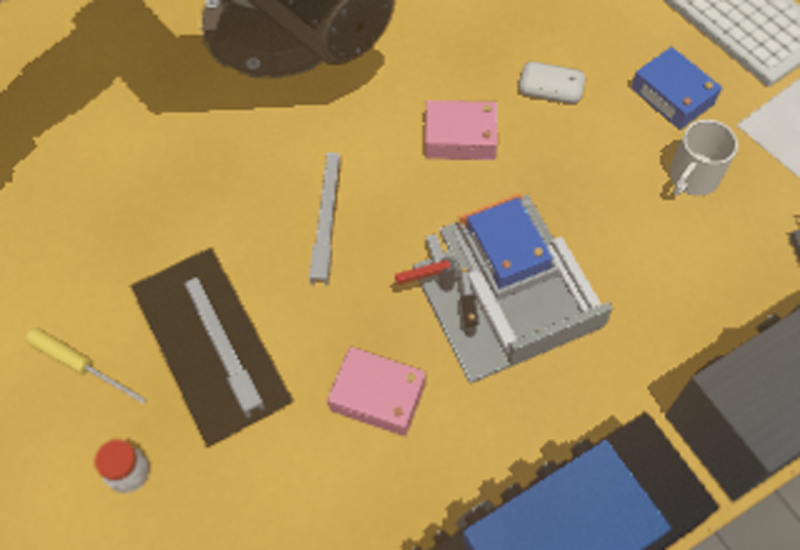

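Top view (original pixels): the bay is at (290,170) with the tray standing out towards the robot and the red handle pointing right. Bar candidates are the grey bar on the mat (404,207) and a look-alike at (341,236). The mat bar is farthest to the robot's right, so I choose it, with its channel end away from the robot. Pack look-alikes are pink at (362,158) and (269,242), and the blue spare at (175,209). The one I want is in the tray at (286,180).

```bash
python3 - <<'E'
from h import *
p=eyes.read_camera("top")
def k(u,v,z,n): print(n,np.round(onz(p,[140+u/2.2222,110+v/2.2222],z)[0],1))
k(436,168,72,"handle tip");k(385,155,72,"hub");k(580,280,30,"bar butt");k(587,147,30,"bar tip")
k(292,50,70,"bs L");k(384,64,70,"bs R");k(290,190,52,"wallL");k(350,197,52,"wallR");k(592,228,4,"mat");k(698,153,70,"jar");k(678,258,10,"sd")
for n in("bar","mat"):
  for d in eyes.cut_out(p,n):
    m=d["mask"]; ys,xs=np.nonzero(m); q=onz(p,np.c_[xs,ys],30 if n=="bar" else 4)[:,:2].astype(np.float32)
    print(n,cv2.minAreaRect(q))
w=eyes.read_camera("wrist"); print(np.round(w["extrinsics"],3).tolist(),np.round(w["K"]).tolist(),w["dist"]); save(w,"w0")
for n in("bar","mat"): print(n,[(d["uv"],d["score"]) for d in eyes.cut_out(w,n)])
E
```

```text
handle tip [ 577.5 -101.2   72. ]
hub [597.5 -20.8  72. ]
bar butt [ 402.2 -336.6   30. ]
bar tip [ 618.2 -349.7   30. ]
bs L [765.5 128.6  70. ]
bs R [743.6 -18.3  70. ]
wallL [542.9 130.   52. ]
wallR [532.3  34.4  52. ]
mat [ 487.5 -362.     4. ]
jar [ 605.3 -522.    70. ]
sd [ 438.5 -504.    10. ]
bar ((510.425048828125, -342.8651428222656), (29.895278930664062, 217.1134796142578), 88.32787322998047)
bar ((406.97314453125, -119.1393814086914), (26.49190330505371, 215.60501098632812), 53.56081008911133)
mat ((490.263671875, -358.9286804199219), (136.91896057128906, 284.792236328125), 89.3256607055664)
[[0.254, 0.937, 0.241, 227.972], [-0.967, 0.246, 0.063, -586.84], [0.0, -0.249, 0.969, 384.406], [0.0, 0.0, 0.0, 1.0]] [[329.0, 0.0, 313.0], [0.0, 329.0, 204.0], [0.0, 0.0, 1.0]] [-0.02599963  0.          0.          0.          0.        ]
bar []
mat []
```

```bash
cat >> h.py <<'E'
from scipy.spatial.transform import Rotation as Ro
def go(x,y,z,yaw):
    s=readout.state(); R0=Ro.from_euler("xyz",s["tcp_rot"]); R1=Ro.from_euler("xyz",[np.pi,0,yaw])
    d=R0.inv().apply(np.array([x,y,z])-s["eef_pos"])/1000
    print("t",round(float(s["t"]),2),"turn",np.round((R0.inv()*R1).as_rotvec(degrees=True),1).tolist(),"shift",np.round(d,4).tolist())
E
python3 -c "
from h import *
go(470,-343,215,0)"
```

```text
t 1.5 turn [0.0, -0.0, 14.8] shift [0.367, -0.1735, -0.0003]
```

Call:
{"method": "move_arm", "body": {
  "plan": [
    [[0, 0, 15], [0.077, -0.034, 0], 1],
    [[0, 0, 15], [0.154, -0.068, 0], 1],
    [[0, 0, 15], [0.23, -0.1, 0], 1],
    [[0, 0, 15], [0.287, -0.128, 0], 1],
    [[0, 0, 15], [0.287, -0.128, 0], 1]
  ]
}}

```text
t: 2.12
eef_pos: [403.7, -407.7, 214.9]
tcp_rot: [3.141, -0.0, -0.004]
ft_force: [-0.3, -0.6, 0.0]
opening: 0.998
grip_force: 0.0
```

```bash
python3 -c "
from h import *
go(470,-343,215,0)"
```

```text
t 2.12 turn [0.0, -0.0, -0.2] shift [0.066, -0.065, -0.0002]
```

Call:
{"method": "move_arm", "body": {
  "plan": [
    [[0, 0, 0], [0.04, -0.04, 0], 1],
    [[0, 0, 0], [0.066, -0.065, 0], 1],
    [[0, 0, 0], [0.066, -0.065, 0], 1]
  ]
}}

```text
t: 2.5
eef_pos: [469.9, -342.6, 214.6]
tcp_rot: [3.142, -0.0, -0.001]
ft_force: [0.0, -0.2, -0.1]
opening: 0.999
grip_force: 0.0
```

```bash
python3 - <<'E'
from h import *
w=eyes.read_camera("wrist"); save(w,"w1")
for n in("bar","mat"):
  for d in eyes.cut_out(w,n):
    ys,xs=np.nonzero(d["mask"]); print(n,d["uv"],d["score"],cv2.minAreaRect(onz(w,np.c_[xs,ys],30 if n=="bar" else 4)[:,:2].astype(np.float32)))
go(560,40,215,-0.148)
E
```

```text
bar [314.1, 127.7] 0.91 ((512.1444091796875, -343.2828369140625), (27.075212478637695, 219.5544891357422), 85.97465515136719)
bar [149.1, 198.2] 0.65 ((447.5072937011719, -155.43698120117188), (31.608600616455078, 128.23033142089844), 54.80280685424805)
mat [337.0, 152.5] 0.63 ((491.1998291015625, -359.0628662109375), (131.97354125976562, 281.73370361328125), 88.14391326904297)
mat [27.8, 67.9] 0.31 ((587.158447265625, -29.790668487548828), (72.57780456542969, 172.47769165039062), 77.52635192871094)
t 2.65 turn [0.0, 0.0, 8.2] shift [0.0903, -0.3852, -0.0005]
```

View pics/w1.png

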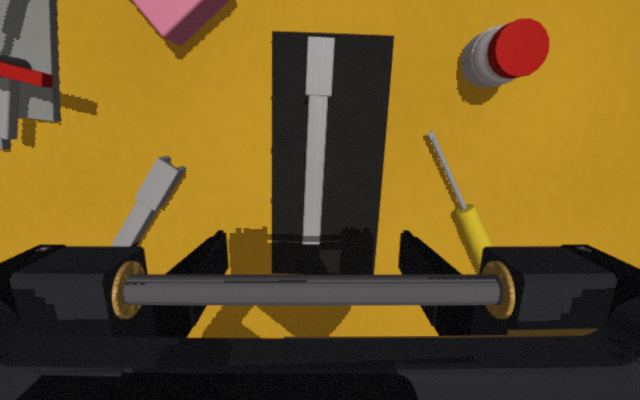

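Wrist view: the mat bar runs from butt (312,243) to channel tip (320,38). The look-alike at (150,200) lies off the mat, and the jar and screwdriver are to the right. Choice confirmed.

Call:
{"method": "move_arm", "body": {
  "plan": [
    [[0, 0, 8], [0.014, -0.06, 0], -1],
    [[0, 0, 8], [0.028, -0.12, 0], -1],
    [[0, 0, 8], [0.042, -0.18, 0], -1],
    [[0, 0, 8], [0.056, -0.24, 0], -1],
    [[0, 0, 8], [0.07, -0.3, 0], -1]
  ]
}}

```text
t: 3.28
eef_pos: [539.8, -44.1, 214.9]
tcp_rot: [3.141, -0.001, -0.146]
ft_force: [0.5, -0.7, -0.4]
opening: 0.531
grip_force: 0.0
```

Call:
{"method": "move_arm", "body": {
  "plan": [
    [[0, 0, 0], [-0.02, -0.06, 0], -1],
    [[0, 0, 0], [-0.035, -0.085, 0], -1],
    [[0, 0, 0], [-0.035, -0.085, 0], -1]
  ]
}}

```text
t: 3.65
eef_pos: [516.7, 45.0, 214.8]
tcp_rot: [3.141, -0.0, -0.142]
ft_force: [-0.1, -0.2, -0.8]
opening: 0.219
grip_force: 0.0
```

```bash
python3 - <<'E'
from h import *
w=eyes.read_camera("wrist"); save(w,"w2")
np.savez("w2.npz",**{k:w[k] for k in("img","K","dist","extrinsics")})
s=readout.state();print(s["eef_pos"],s["t"])
E
```

```text
[517.25069452  44.00700522 214.83005045] 3.7
```

View pics/w2.png

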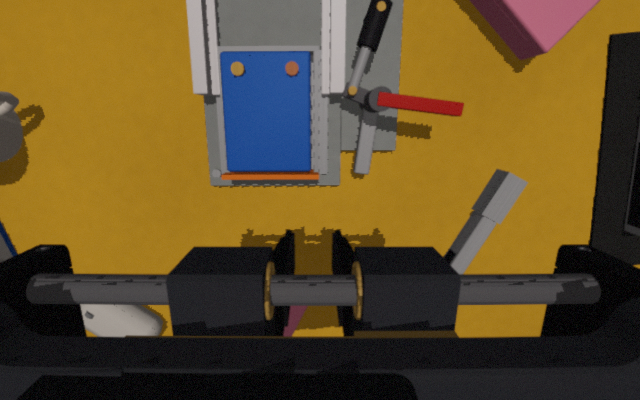

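Wrist view: orange wall top edge from (222,176) to (319,177), apron front corners (210,186) and (340,186), rail front ends at inner edges (214,95) and (323,94), hub top (380,98), handle tip (462,109).

```bash
python3 - <<'E'
from h import *
from scipy.optimize import least_squares
d=np.load("w2.npz"); p={k:d[k] for k in d.files}
q=1.45; h=np.array([-68.5,-105])
tip=h+75*np.array([-np.cos(q),-np.sin(q)])
F=[((210,186),(-160,75,12)),((340,186),(-160,-75,12)),((214,95),(-60,53,40)),((323,94),(-60,-53,40)),((380,98),(*h,78)),((462,109),(*tip,79))]
uv=np.array([f[0] for f in F],float);X=np.array([f[1] for f in F],float)
def W(v,X): c,s=np.cos(v[2]),np.sin(v[2]); return np.c_[v[0]+c*X[:,0]-s*X[:,1],v[1]+s*X[:,0]+c*X[:,1],X[:,2]]
r=least_squares(lambda v:(proj(p,W(v,X))-uv).ravel(),[680,73,-.148],x_scale=[1,1,.01],loss="soft_l1")
print(r.x,np.round(r.fun.reshape(-1,2),1).tolist())
v=r.x;c,s=np.cos(v[2]),np.sin(v[2])
for u in((222,176),(319,177)):
  a=onz(p,u,52)[0,:2]-v[:2]; print("wall bay",c*a[0]+s*a[1],-s*a[0]+c*a[1])
w={}
hw=W(v,np.array([[*h,72],[*tip,72]])); print("hub,tip",hw)
# bar from w1 using same camera mount: pose at w1
E=np.array(p["extrinsics"]); 
P=Ro.from_euler("xyz",readout.state()["tcp_rot"]).as_matrix(); t=readout.state()["eef_pos"]
P4=np.eye(4);P4[:3,:3]=P;P4[:3,3]=t
M=np.linalg.inv(P4)@E
Q=np.eye(4);Q[:3,:3]=Ro.from_euler("xyz",[3.1416,0,-.001]).as_matrix();Q[:3,3]=[469.9,-342.6,214.6]
p1=dict(p);p1["extrinsics"]=Q@M
for n,u in(("tipL",(307,38)),("tipR",(334,39)),("shL",(305,95)),("shR",(330,96)),("buttL",(303,243)),("buttR",(321,243))): print(n,np.round(onz(p1,u,30)[0],1))
m=W(v,np.array([[-185.,0,30],[-60-8,0,30]])); print("push",m)
go(*m[0],v[2])
E
```

```text
[ 6.78257367e+02  6.80181088e+01 -1.31940055e-01] [[0.0, 1.2], [-0.3, -0.2], [0.8, -0.5], [-2.3, -1.0], [0.0, 1.0], [0.4, -0.1]]
wall bay -140.54629310672803 48.766760242919716
wall bay -142.7402853608473 -50.48771456842395
hub,tip [[596.53918699 -27.05759255  72.        ]
 [577.78511121 -99.67497781  72.        ]]
tipL [ 619.2 -335.9   30. ]
tipR [ 618.3 -362.7   30. ]
shL [ 565.1 -333.6   30. ]
shR [ 564.1 -359.3   30. ]
buttL [ 403.3 -330.3   30. ]
buttR [ 403.3 -350.9   30. ]
push [[494.86528926  92.35626142  30.        ]
 [610.84838733  76.96402437  30.        ]]
t 3.7 turn [0.0, -0.0, -0.7] shift [-0.0292, -0.0447, 0.1848]
```

Call:
{"method": "move_arm", "body": {
  "plan": [
    [[0, 0, -0.7], [-0.029, -0.045, 0.03], -1],
    [[0, 0, -0.7], [-0.029, -0.045, 0.085], -1],
    [[0, 0, -0.7], [-0.029, -0.045, 0.14], -1],
    [[0, 0, -0.7], [-0.029, -0.045, 0.184], -1],
    [[0, 0, -0.7], [-0.029, -0.045, 0.184], -1]
  ]
}}

```text
t: 4.32
eef_pos: [494.2, 91.6, 28.4]
tcp_rot: [3.14, 0.005, -0.134]
ft_force: [0.7, 0.2, 0.8]
opening: 0.003
grip_force: 0.0
```

Call:
{"method": "move_arm", "body": {
  "plan": [
    [[0, 0, 0], [0.015, 0, 0], -1],
    [[0, 0, 0], [0.03, 0, 0], -1],
    [[0, 0, 0], [0.042, 0, 0], -1],
    [[0, 0, 0], [0.054, 0, 0], -1],
    [[0, 0, 0], [0.065, 0, 0], -1]
  ]
}}

```text
t: 4.95
eef_pos: [560.1, 84.6, 31.8]
tcp_rot: [3.142, 0.0, -0.131]
ft_force: [-6.5, 1.3, 4.0]
opening: 0.005
grip_force: 3.0
```

```bash
cat >> h.py <<'E'
B=np.array([678.3,68.0,-0.132])
def bay(x): c,s=np.cos(B[2]),np.sin(B[2]); a=np.array(x[:2])-B[:2]; return np.array([c*a[0]+s*a[1],-s*a[0]+c*a[1]])
def wor(x,y): c,s=np.cos(B[2]),np.sin(B[2]); return np.array([B[0]+c*x-s*y,B[1]+s*x+c*y])
E
python3 -c "
from h import *
s=readout.state();print(bay(s['eef_pos']),s['tcp_rot'],s['ft_force'])
go(*wor(-70,0),30,B[2])"
```

```text
[-119.40152272    0.8618373 ] [ 3.14154131e+00  6.07567500e-05 -1.31346615e-01] [-6.50166366  1.26905024  3.96536143]
t 4.95 turn [0.0, 0.0, 0.0] shift [0.0494, 0.0009, 0.0018]
```

Call:
{"method": "move_arm", "body": {
  "plan": [
    [[0, 0, 0], [0.01, 0.001, 0], -1],
    [[0, 0, 0], [0.02, 0.001, 0], -1],
    [[0, 0, 0], [0.03, 0.001, 0], -1],
    [[0, 0, 0], [0.038, 0.001, 0], -1],
    [[0, 0, 0], [0.042, 0.001, 0], -1]
  ]
}}

```text
t: 5.58
eef_pos: [601.5, 78.1, 31.5]
tcp_rot: [-3.142, -0.0, -0.131]
ft_force: [-5.8, 0.4, 4.9]
opening: 0.007
grip_force: 3.0
```

Call:
{"method": "move_arm", "body": {
  "plan": [
    [[0, 0, 0], [0.003, 0, 0], -1],
    [[0, 0, 0], [0.005, 0, 0], -1]
  ]
}}

```text
t: 5.82
eef_pos: [606.0, 77.5, 31.4]
tcp_rot: [3.142, 0.0, -0.131]
ft_force: [-6.4, 0.5, 5.0]
opening: 0.005
grip_force: 3.0
```

Call:
{"method": "move_arm", "body": {
  "plan": [
    [[0, 0, 0], [0.002, 0, 0], -1],
    [[0, 0, 0], [0.003, 0, 0], -1]
  ]
}}

```text
t: 6.08
eef_pos: [607.0, 77.4, 31.3]
tcp_rot: [3.141, 0.005, -0.131]
ft_force: [-18.2, 2.3, 12.7]
opening: 0.005
grip_force: 8.7
```

Call:
{"method": "move_arm", "body": {
  "plan": [
    [[0, 0, 0], [0, 0, 0], -1],
    [[0, 0, 0], [-0.03, 0, 0], -1],
    [[0, 0, 0], [-0.075, 0, -0.04], -1],
    [[0, 0, 0], [-0.09, 0, -0.1], -1],
    [[0, 0, 0], [-0.09, 0, -0.16], -1]
  ]
}}

```text
t: 6.7
eef_pos: [519.3, 89.0, 193.3]
tcp_rot: [-3.142, -0.001, -0.131]
ft_force: [0.8, 0.1, 0.2]
opening: 0.004
grip_force: 0.0
```

```bash
python3 - <<'E'
from h import *
w=eyes.read_camera("wrist"); im=w["img"][0:230,150:500]; cv2.imwrite("pics/w3.png",cv2.resize(im,(760,500))[...,::-1])
print(proj(w,[[*wor(-60,50),52],[*wor(-60,-50),52],[*wor(-68.5,-105),78]]))
go(511,-345,150,-0.04)
E
```

```text
[[257.17070933  86.6323193 ]
 [368.54746391  86.67700962]
 [439.40566345  94.70019968]]
t 6.75 turn [-0.1, -0.7, -5.2] shift [0.0447, 0.4321, 0.0505]
```

View pics/w3.png

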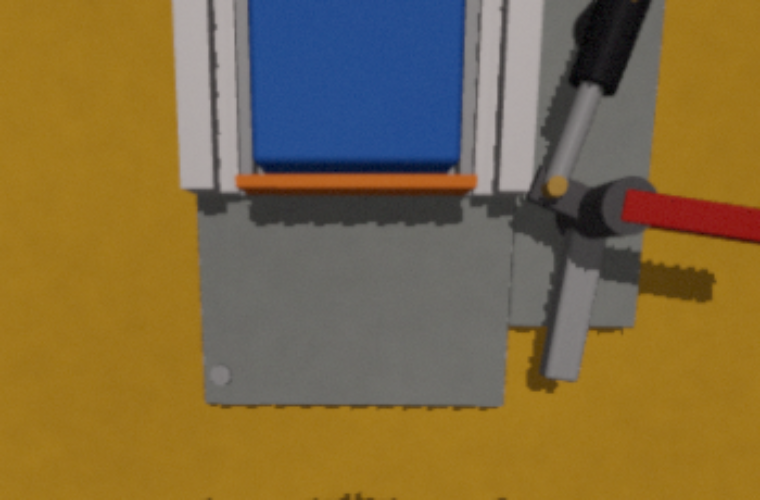

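The orange wall (crop row 188) is level with the rail ends, so the tray is home. Next, the bar.

Call:
{"method": "move_arm", "body": {
  "plan": [
    [[0, 0, -5.2], [0.006, 0.06, 0], -1],
    [[0, 0, -5.2], [0.012, 0.12, 0], -1],
    [[0, 0, -5.2], [0.018, 0.18, 0], 0],
    [[0, 0, -5.2], [0.025, 0.24, 0.02], 0.5],
    [[0, 0, -5.2], [0.032, 0.3, 0.04], 1]
  ]
}}

```text
t: 7.38
eef_pos: [512.7, -213.2, 152.0]
tcp_rot: [3.14, -0.003, -0.041]
ft_force: [1.4, 0.2, 0.5]
opening: 0.263
grip_force: 0.0
```

```bash
python3 -c "
from h import *
go(511,-345,140,-0.04)"
```

```text
t 7.38 turn [0.1, -0.2, -0.0] shift [0.0036, 0.1318, 0.0122]
```

Call:
{"method": "move_arm", "body": {
  "plan": [
    [[0, 0, 0], [0.003, 0.055, 0.01], 1],
    [[0, 0, 0], [0.003, 0.1, 0.01], 1],
    [[0, 0, 0], [0.003, 0.125, 0.01], 1],
    [[0, 0, 0], [0.003, 0.127, 0.01], 1]
  ]
}}

```text
t: 7.88
eef_pos: [510.0, -338.6, 141.6]
tcp_rot: [3.141, -0.001, -0.042]
ft_force: [0.8, -0.3, -0.3]
opening: 0.685
grip_force: 0.0
```

```bash
python3 - <<'E'
from h import *
w=eyes.read_camera("wrist"); save(w,"w4")
for d in eyes.cut_out(w,"bar"):
    ys,xs=np.nonzero(d["mask"]); print(d["uv"],d["score"],cv2.minAreaRect(onz(w,np.c_[xs,ys],30)[:,:2].astype(np.float32)))
c,s=np.cos(-.04),np.sin(-.04)
print(proj(w,[[511+c*x-s*y,-345+s*x+c*y,30] for x,y in((110,13),(110,-13),(55,13),(55,-13))]))
go(511,-345,8,-0.04)
E
```

```text
[144.3, 230.7] 0.92 ((487.6287841796875, -182.11526489257812), (32.61997604370117, 45.863677978515625), 54.400596618652344)
[322.9, 159.7] 0.8 ((511.38055419921875, -347.1051940917969), (26.978487014770508, 218.62705993652344), 88.15249633789062)
[[303.90819572  68.59115317]
 [336.31913737  68.51567724]
 [304.50588668 138.21882266]
 [335.42250561 138.13797358]]
t 7.97 turn [0.0, -0.0, -0.0] shift [0.0012, 0.0081, 0.1336]
```

View pics/w4.png

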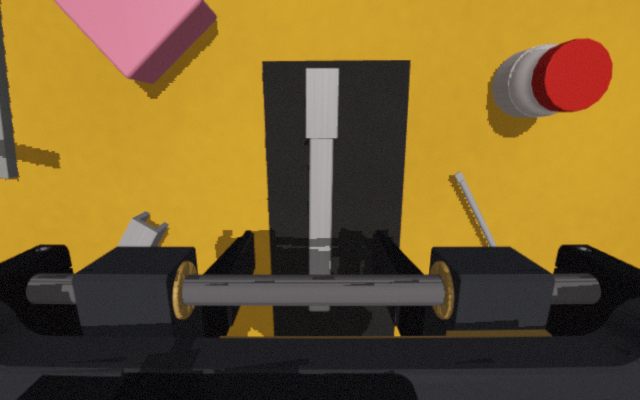

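Bar matches the prediction to within 2 px: tip corners (306,68) and (339,68), straight in the jaws. Descending and gripping.

Call:
{"method": "move_arm", "body": {
  "plan": [
    [[0, 0, 0], [0.001, 0.01, 0.03], 1],
    [[0, 0, 0], [0.001, 0.01, 0.08], 1],
    [[0, 0, 0], [0.001, 0.01, 0.12], 1],
    [[0, 0, 0], [0.001, 0.01, 0.133], 1],
    [[0, 0, 0], [0.001, 0.01, 0.133], -1]
  ]
}}

```text
t: 8.6
eef_pos: [510.9, -346.8, 8.6]
tcp_rot: [-3.141, 0.0, -0.04]
ft_force: [0.3, -0.2, -0.1]
opening: 0.943
grip_force: 0.0
```

Call:
{"method": "move_arm", "body": {
  "plan": [
    [[0, 0, 0], [0, 0, 0], -1],
    [[0, 0, 0], [0, 0, 0], -1],
    [[0, 0, 0], [0, 0, 0], -1],
    [[0, 0, 0], [0, 0, 0], -1],
    [[0, 0, 0], [0, 0, 0], -1]
  ]
}}

```text
t: 9.22
eef_pos: [510.5, -347.6, 8.5]
tcp_rot: [3.141, -0.0, -0.041]
ft_force: [0.3, 1.4, -0.1]
opening: 0.424
grip_force: 0.0
```

Call:
{"method": "move_arm", "body": {
  "plan": [
    [[0, 0, 0], [0, 0, 0], -1],
    [[0, 0, 0], [0, 0, 0], -1],
    [[0, 0, 0], [0, 0, 0], -1]
  ]
}}

```text
t: 9.6
eef_pos: [510.4, -347.4, 8.3]
tcp_rot: [-3.141, 0.0, -0.041]
ft_force: [0.2, 1.6, 0.0]
opening: 0.208
grip_force: 30.0
```

Call:
{"method": "move_arm", "body": {
  "plan": [
    [[0, 0, 0], [0, 0, -0.03], -1],
    [[0, 0, 0], [0, 0, -0.08], -1],
    [[0, 0, -8], [0.005, -0.03, -0.12], -1],
    [[0, 0, -18], [0.01, -0.06, -0.122], -1],
    [[0, 0, -28], [0.015, -0.09, -0.122], -1]
  ]
}}

```text
t: 10.22
eef_pos: [529.2, -257.4, 130.7]
tcp_rot: [3.141, -0.0, 0.454]
ft_force: [0.3, -0.5, -3.7]
opening: 0.214
grip_force: 30.0
```

```bash
python3 -c "
from h import *
go(562.8,-157.8,125,1.318)"
```

```text
t 10.22 turn [0.0, 0.0, -49.5] shift [0.0739, -0.0748, 0.0057]
```

Call:
{"method": "move_arm", "body": {
  "plan": [
    [[0, 0, -10], [0.015, -0.015, 0.001], -1],
    [[0, 0, -20], [0.03, -0.03, 0.002], -1],
    [[0, 0, -30], [0.045, -0.045, 0.003], -1],
    [[0, 0, -40], [0.06, -0.06, 0.004], -1],
    [[0, 0, -49], [0.074, -0.075, 0.005], -1]
  ]
}}

```text
t: 10.85
eef_pos: [563.3, -157.9, 124.9]
tcp_rot: [-3.141, 0.0, 1.309]
ft_force: [0.2, 0.4, -3.5]
opening: 0.208
grip_force: 30.0
```

Call:
{"method": "move_arm", "body": {
  "plan": [
    [[0, 0, 0], [0, 0, 0], -1],
    [[0, 0, 0], [0, 0, 0], -1]
  ]
}}

```text
t: 11.1
eef_pos: [563.2, -159.0, 125.2]
tcp_rot: [-3.141, 0.0, 1.301]
ft_force: [-0.3, -0.1, -2.5]
opening: 0.207
grip_force: 30.0
```

```bash
python3 - <<'E'
from h import *
w=eyes.read_camera("wrist")
np.savez("w5.npz",**{k:w[k] for k in("img","K","dist","extrinsics")})
im=w["img"][0:260,150:500].copy(); cv2.imwrite("pics/w5.png",cv2.resize(im,(800,594))[...,::-1])
s=readout.state(); print(s["eef_pos"],s["tcp_rot"])
h=wor(-68.5,-105);u=np.array([-.25,-.968]);n=np.array([.968,-.25])
print(proj(w,[[*(h),78]]+[[*(h+75*u+e*n),79] for e in(6,-6)]))
go(562.8,-157.8,125,1.318)
E
```

```text
[ 563.14353655 -159.1940659   125.20889397] [-3.14138113e+00  1.82098277e-04  1.30050722e+00]
[[305.74330195   5.61681226]
 [317.72191543 133.81663839]
 [299.0738766  134.16260772]]
t 11.15 turn [-0.0, 0.0, -1.0] shift [0.0013, -0.0007, 0.0002]
```

View pics/w5.png

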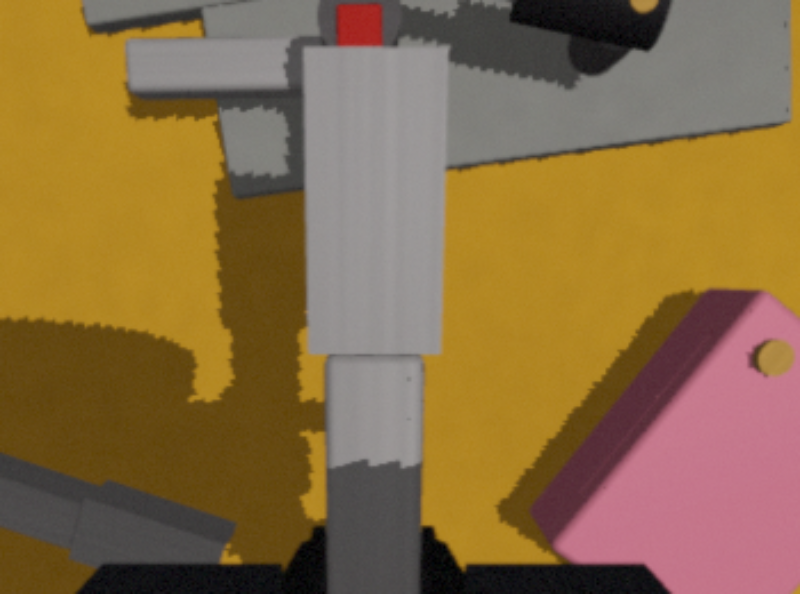

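```bash
python3 - <<'E'
from h import *
d=np.load("w5.npz"); p={k:d[k] for k in d.files}
k=lambda u,v:(150+u/2.2857,v/2.2848)
s=readout.state(); T=s["eef_pos"]; R=Ro.from_euler("xyz",s["tcp_rot"]).inv()
def tl(n,u,v,z): print(n,np.round(R.apply(onz(p,k(u,v),z)[0]-T),1))
for n,u,v in(("tL",303,46),("tR",449,46),("sL",306,354),("sR",442,354)): tl(n,u,v,146.9)
for n,u,v in(("hL",336,25),("hR",383,25)): tl(n,u,v,79)
h=wor(-68.5,-105); print("hub fit",R.apply([*h,72]-T),"tip fit",R.apply([*(h+75*np.array([-.25,-.968])),72]-T))
E
```

```text
tL [109.8 -11.2 -21.7]
tR [109.8  14.9 -21.7]
sL [ 54.8 -11.8 -21.7]
sR [ 54.8  14.8 -21.7]
hL [133.1  -8.2  46.2]
hR [133.1   4.   46.2]
hub fit [136.26288523  -3.04821862  53.18472757] tip fit [61.29228219 -1.7325433  53.19810129]
```

Call:
{"method": "move_arm", "body": {
  "plan": [
    [[0, 0, -1.3], [0.001, -0.001, 0.02], -1],
    [[0, 0, -1.3], [0.001, -0.001, 0.034], -1],
    [[0, 0, -1.3], [0.001, -0.001, 0.034], -1],
    [[0, 0, -1.3], [0.001, -0.001, 0.034], -1]
  ]
}}

```text
t: 11.65
eef_pos: [562.9, -157.7, 91.7]
tcp_rot: [3.141, 0.0, 1.325]
ft_force: [-0.1, -0.2, -3.1]
opening: 0.207
grip_force: 30.0
```

```bash
python3 - <<'E'
from h import *
w=eyes.read_camera("wrist")
np.savez("w6.npz",**{k:w[k] for k in("img","K","dist","extrinsics")})
s=readout.state(); print(s["eef_pos"],s["tcp_rot"],s["ft_force"])
im=w["img"].astype(int)
red=(im[...,0]>120)&(im[...,1]<60)&(im[...,2]<60); red[140:]=0; red[:,400:]=0;red[:,:230]=0
ys,xs=np.nonzero(red); print("red",xs.min(),xs.max(),ys.min(),ys.max(),np.median(xs))
for r in range(0,30,4):
  x=np.nonzero(red[r])[0]; print(r,x.min() if len(x) else None,x.max() if len(x) else None)
h=wor(-68.5,-105); print(proj(w,[[*h,78]]))
cv2.imwrite("pics/w6.png",cv2.resize(w["img"][0:200,200:420],(660,600))[...,::-1])
E
```

```text
[ 562.92629312 -157.61134798   91.86147802] [3.14079222e+00 1.97766378e-04 1.32533618e+00] [-0.90295567  0.23931683 -2.63007902]
red 302 325 0 19 313.0
0 302 325
4 302 325
8 302 324
12 302 324
16 302 324
20 None None
24 None None
28 None None
[[312.21746591 -14.51018339]]
```

View pics/w6.png

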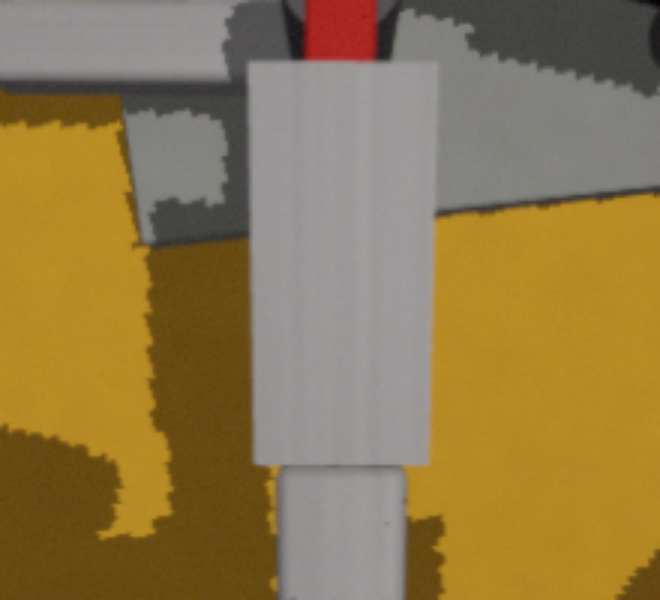

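Bar tip centre is at crop column 343.5 and the red handle at 341, so they align to within about 0.5 mm. Lowering over the handle.

Call:
{"method": "move_arm", "body": {
  "plan": [
    [[0, 0, 0], [0, -0.0005, 0.006], -1],
    [[0, 0, 0], [0, -0.0005, 0.01], -1],
    [[0, 0, 0], [0, -0.0005, 0.013], -1],
    [[0, 0, 0], [0, -0.0005, 0.016], -1]
  ]
}}

```text
t: 12.2
eef_pos: [562.2, -157.2, 75.1]
tcp_rot: [-3.142, 0.0, 1.326]
ft_force: [0.7, -0.7, -3.3]
opening: 0.211
grip_force: 30.0
```

Call:
{"method": "move_arm", "body": {
  "plan": [
    [[0, 0, 0], [0, 0, 0.005], -1],
    [[0, 0, 0], [0, 0, 0.009], -1],
    [[0, 0, 0], [0, 0, 0.009], -1]
  ]
}}

```text
t: 12.58
eef_pos: [562.0, -157.2, 66.0]
tcp_rot: [-3.141, 0.0, 1.326]
ft_force: [0.4, -0.3, -3.5]
opening: 0.209
grip_force: 30.0
```

```bash
python3 - <<'E'
from h import *
s=readout.state(); print(s["eef_pos"],s["tcp_rot"],s["ft_force"],s["moment"],s["joints"])
w=eyes.read_camera("scene"); 
cv2.imwrite("pics/s7.png",cv2.resize(w["img"][120:260,260:420],(800,700)[0:1]+(600,))[...,::-1])
E
```

```text
[ 562.0269398  -157.20687151   65.96155718] [-3.14100925e+00  2.03986774e-07  1.32592101e+00] [ 0.38800273 -0.29690467 -3.46526662] [ 0.01890983 -0.05901094  0.01878925] [-3.85866337e-01  6.19085400e-01  1.79981489e+00 -1.24174811e-04
  7.23269951e-01 -1.40897906e-01]
```

View pics/s7.png

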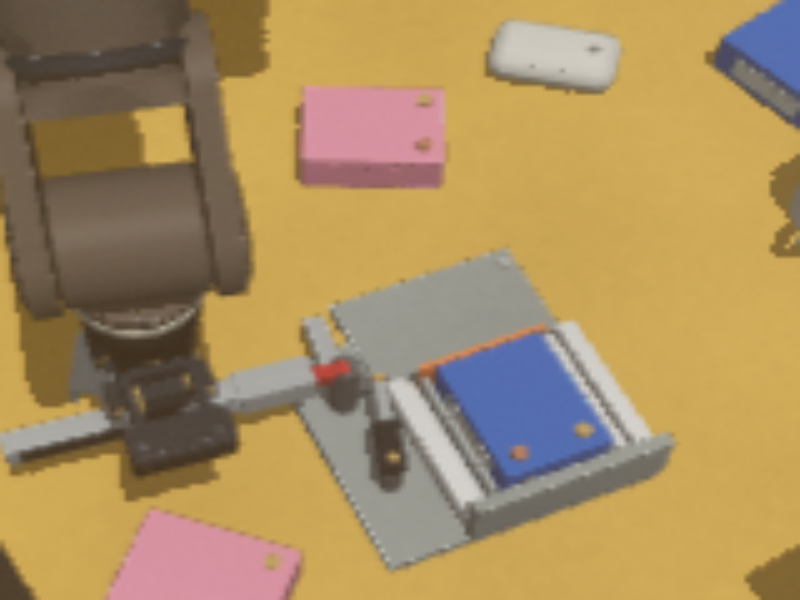

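```bash
cat >> h.py <<'E'
def arc(h,angs):
    for a in angs:
        c,s=np.cos(np.radians(a)),np.sin(np.radians(a)); print(a,np.round([(h[0]-c*h[0]+s*h[1])/1000,(h[1]-s*h[0]-c*h[1])/1000],4))
E
python3 -c "
from h import *
arc((134.6,1),(5,12,19,26,33))"
```

```text
5 [ 0.0006 -0.0117]
12 [ 0.0031 -0.028 ]
19 [ 0.0077 -0.0438]
26 [ 0.0141 -0.0589]
33 [ 0.0223 -0.0731]
```

Call:
{"method": "move_arm", "body": {
  "plan": [
    [[0, 0, 5], [0.0006, -0.0117, 0], -1],
    [[0, 0, 12], [0.0031, -0.028, 0], -1],
    [[0, 0, 19], [0.0077, -0.0438, 0], -1],
    [[0, 0, 26], [0.0141, -0.0589, 0], -1],
    [[0, 0, 33], [0.0223, -0.0731, 0], -1]
  ]
}}

```text
t: 13.25
eef_pos: [498.5, -119.3, 67.0]
tcp_rot: [3.136, -0.002, 0.745]
ft_force: [7.9, -10.1, -7.9]
opening: 0.211
grip_force: 30.1
```

```bash
python3 - <<'E'
from h import *
s=readout.state(); print(s["ft_force"],s["moment"],s["eef_pos"],s["tcp_rot"])
w=eyes.read_camera("wrist"); 
cv2.imwrite("pics/w8.png",cv2.resize(w["img"][0:200,200:420],(660,600))[...,::-1])
E
```

```text
[  7.92526192 -10.14279683  -7.87094145] [-1.81318821 -1.30452884 -0.48155884] [ 498.48769846 -119.34958132   67.04026038] [ 3.13571898e+00 -2.06605456e-03  7.44844891e-01]
```

View pics/w8.png

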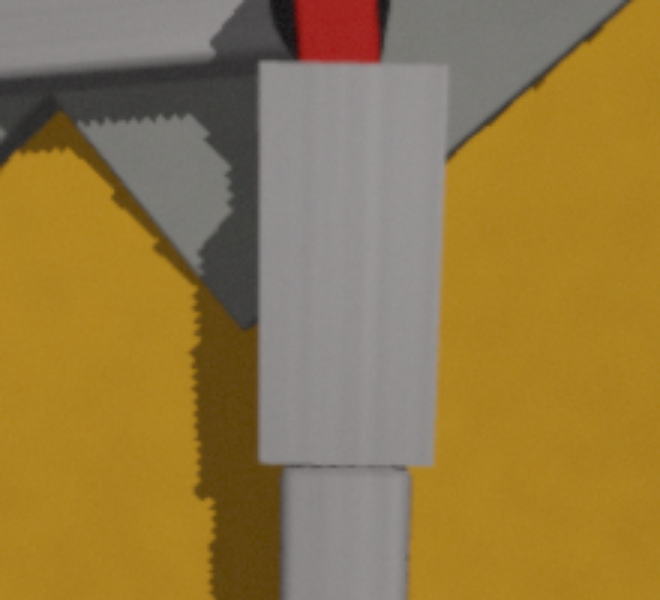

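Call:
{"method": "move_arm", "body": {
  "plan": [
    [[0, 0, 5], [0.0006, -0.0117, 0], -1],
    [[0, 0, 12], [0.0031, -0.028, 0], -1],
    [[0, 0, 19], [0.0077, -0.0438, 0], -1],
    [[0, 0, 26], [0.0141, -0.0589, 0], -1],
    [[0, 0, 33], [0.0223, -0.0731, 0], -1]
  ]
}}

```text
t: 13.92
eef_pos: [463.2, -49.7, 66.7]
tcp_rot: [3.141, -0.001, 0.169]
ft_force: [-0.2, -6.2, -3.3]
opening: 0.208
grip_force: 30.0
```

```bash
python3 - <<'E'
from h import *
s=readout.state(); print(s["ft_force"],s["moment"],s["eef_pos"],s["tcp_rot"],s["joints"])
arc((134.6,1),(5,10,14,17,18,20))
E
```

```text
[-0.19573862 -6.18534682 -3.28132251] [-1.1085353   0.06396593 -0.39451467] [463.21592042 -49.73976884  66.65273955] [ 3.14050912e+00 -7.10757472e-04  1.68554577e-01] [-2.48484227e-01  5.01813982e-01  2.08821100e+00 -1.34347879e-03
  5.50479349e-01  1.15490254e+00]
5 [ 0.0006 -0.0117]
10 [ 0.0022 -0.0234]
14 [ 0.0042 -0.0325]
17 [ 0.0062 -0.0393]
18 [ 0.0069 -0.0415]
20 [ 0.0085 -0.046 ]
```

Call:
{"method": "move_arm", "body": {
  "plan": [
    [[0, 0, 5], [0.0006, -0.0117, 0], -1],
    [[0, 0, 10], [0.0022, -0.0234, 0], -1],
    [[0, 0, 14], [0.0042, -0.0325, 0], -1],
    [[0, 0, 17], [0.0062, -0.0393, 0], -1],
    [[0, 0, 18], [0.0069, -0.0415, 0], -1]
  ]
}}

```text
t: 14.55
eef_pos: [463.0, -6.8, 66.6]
tcp_rot: [3.141, -0.001, -0.14]
ft_force: [0.0, -0.6, -3.0]
opening: 0.209
grip_force: 30.0
```

```bash
python3 - <<'E'
from h import *
s=readout.state(); print(s["ft_force"],s["moment"],s["eef_pos"],s["tcp_rot"])
w=eyes.read_camera("wrist"); np.savez("w9.npz",**{k:w[k] for k in("img","K","dist","extrinsics")})
cv2.imwrite("pics/w9.png",cv2.resize(w["img"][0:200,120:420],(800,533))[...,::-1])
E
```

```text
[ 0.04206153 -0.60445824 -2.97094738] [ 0.05507398 -0.04839822 -0.00588804] [462.99213549  -6.84805495  66.57021942] [ 3.14148049e+00 -6.96318411e-04 -1.40075968e-01]
```

View pics/w9.png

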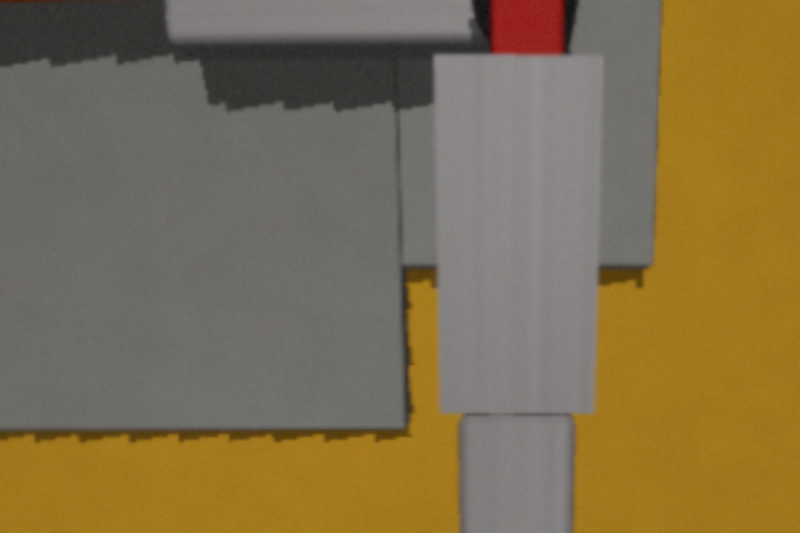

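The dog lies square across the tray front, with its edge level at crop row 40 from x=166 to 475. The force is about zero, so the lever has snapped closed. Lifting off.

Call:
{"method": "move_arm", "body": {
  "plan": [
    [[0, 0, 0], [0, 0, -0.01], -1],
    [[0, 0, 0], [0, 0, -0.025], -1],
    [[0, 0, 0], [0, 0, -0.045], -1],
    [[0, 0, 0], [0, 0, -0.065], -1],
    [[0, 0, 0], [0, 0, -0.075], -1]
  ]
}}

```text
t: 15.22
eef_pos: [463.0, -7.5, 142.7]
tcp_rot: [3.141, -0.002, -0.14]
ft_force: [-0.7, 0.2, -4.4]
opening: 0.211
grip_force: 30.0
```

```bash
python3 - <<'E'
from h import *
go(505,-350,140,-0.04)
E
```

```text
t 15.22 turn [0.0, -0.1, -5.7] shift [0.0894, 0.3333, 0.0029]
```

Call:
{"method": "move_arm", "body": {
  "plan": [
    [[0, 0, 0], [0.012, 0.045, 0], -1],
    [[0, 0, -1], [0.025, 0.1, 0], -1],
    [[0, 0, -2], [0.04, 0.155, 0], -1],
    [[0, 0, -4], [0.055, 0.21, 0], -1],
    [[0, 0, -5.7], [0.07, 0.265, 0], -1]
  ]
}}

```text
t: 15.85
eef_pos: [494.8, -281.4, 141.3]
tcp_rot: [-3.141, 0.0, -0.04]
ft_force: [0.7, -0.2, -3.2]
opening: 0.209
grip_force: 30.0
```

Call:
{"method": "move_arm", "body": {
  "plan": [
    [[0, 0, 0], [0.01, 0.04, 0], -1],
    [[0, 0, 0], [0.014, 0.067, 0], -1],
    [[0, 0, 0], [0.014, 0.067, 0], -1]
  ]
}}

```text
t: 16.23
eef_pos: [505.8, -348.5, 140.8]
tcp_rot: [-3.141, 0.0, -0.043]
ft_force: [1.1, 0.6, -3.1]
opening: 0.209
grip_force: 30.0
```

```bash
python3 - <<'E'
from h import *
go(505,-350,9.5,-0.04)
w=eyes.read_camera("wrist")
for d in eyes.cut_out(w,"mat"): print(d["uv"],d["score"])
E
```

```text
t 16.23 turn [-0.0, 0.0, -0.1] shift [-0.0007, 0.0015, 0.1313]
[352.4, 154.9] 0.68
```

Call:
{"method": "move_arm", "body": {
  "plan": [
    [[0, 0, 0], [0, 0.001, 0.05], -1],
    [[0, 0, 0], [0, 0.001, 0.1], -1],
    [[0, 0, 0], [0, 0.001, 0.122], -1],
    [[0, 0, 0], [0, 0.001, 0.13], -1],
    [[0, 0, 0], [0, 0.001, 0.132], -1]
  ]
}}

```text
t: 16.95
eef_pos: [506.5, -347.5, 9.8]
tcp_rot: [3.141, -0.0, -0.04]
ft_force: [-1.0, -0.2, -2.1]
opening: 0.21
grip_force: 30.0
```

Call:
{"method": "move_arm", "body": {
  "plan": [
    [[0, 0, 0], [0, 0, 0], 0],
    [[0, 0, 0], [0, 0, 0], 0.5],
    [[0, 0, 0], [0, 0, 0], 0.5],
    [[0, 0, 0], [0, 0, 0], 0.5],
    [[0, 0, 0], [0, 0, 0], 0.5]
  ]
}}

```text
t: 17.58
eef_pos: [506.3, -347.9, 9.4]
tcp_rot: [3.141, -0.0, -0.041]
ft_force: [0.3, -0.9, 0.4]
opening: 0.679
grip_force: 0.0
```

Call:
{"method": "move_arm", "body": {
  "plan": [
    [[0, 0, 0], [0, 0, -0.02], 0.5],
    [[0, 0, 0], [0, 0, -0.07], 0.5],
    [[0, 0, 0], [0, 0, -0.13], 0.5],
    [[0, 0, 0], [0, 0, -0.18], 0.5],
    [[0, 0, 0], [0, 0, -0.18], 0.5]
  ]
}}

```text
t: 18.2
eef_pos: [507.4, -348.7, 193.3]
tcp_rot: [3.137, -0.006, -0.04]
ft_force: [0.1, 0.2, -0.3]
opening: 0.753
grip_force: 0.0
```

```bash
python3 - <<'E'
from h import *
w=eyes.read_camera("wrist"); t=eyes.read_camera("top")
a=cv2.resize(w["img"],(400,250)); b=cv2.resize(t["img"][120:260,260:420],(400,350)); 
cv2.imwrite("pics/f.png",np.vstack([a,b])[...,::-1])
E
```

```text
(no output)
```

View pics/f.png

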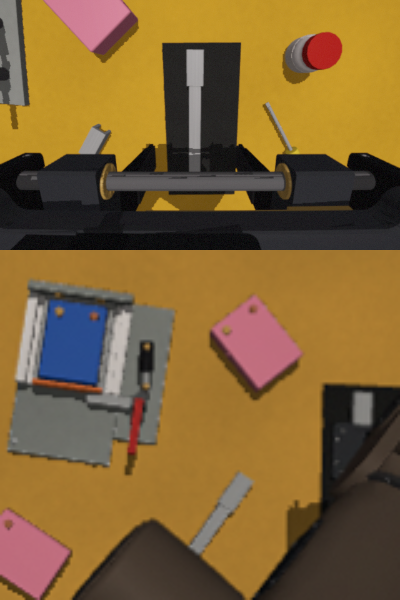

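The bar lies flat on the mat (195,110). In the top view the handle points along the bay's -x (135,435), the dog lies across the tray front (110,402), and the pack is in the home tray.

```bash
python3 -c "
from cell import env
print(env.job_done())"
```

```text
the job is handed in; nothing more can be done
None
```

The tray is fully home, the clamp lever was swung closed with the bar only, the bar is back on the mat, and the job is handed in; the final images agree, but no verdict came back.

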